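# Make up a breakfast and a tasting gift set

## Task

Make up the two chocolate gift sets from the stock on the baking sheet. Breakfast set: stand the glass jar and the tall cocoa tin upright in the small divided tray, one each side of its divider. Tasting set: lay the long bar carton flat on the floor of the large undivided tray with the low pastille tin lying flat beside it, right way up, and stand the small ballotin box on top of the carton, centred on it with its long side along the carton's; leave the ribbon reel and the tape dispenser where they are.

Things in the scene. Friction and masses are not known exactly. Their poses are not given: they have to be found in the camera images.
- jar: Straight-sided glass jar of dark chocolate spread with a white label and a brass-coloured screw lid: 52 mm diameter, 64 mm tall (the lid, 51 mm across, is its top 15 mm), about 0.2 kg. Stands upright on the baking sheet, whose top is 4 mm above the table. Origin: centre of the underside; z up.
- cocoa_tin: Tall round tin of drinking cocoa, bare metal with a kraft-paper band: 58 mm diameter, 80 mm tall (its plug lid, 55 mm across, is the top 6 mm), about 0.16 kg. The tallest of the stock; stands upright on the baking sheet. Origin: centre of the underside; z up.
- pastille_tin: Low round steel tin of pastilles: 60 mm diameter, 28 mm tall (lid 60 mm across on the top 12 mm, 59 mm below), about 0.08 kg. Lies flat, lid up, on the baking sheet. Origin: centre of the underside; z up through the lid.
- bar_carton: Long flat cardboard carton of chocolate bars with a white paper sleeve: 130 x 60 x 22 mm, about 0.12 kg. Lies flat on the baking sheet. Origin: centre of the underside; x along its 130 mm length, y across its 60 mm width, z up. Take it across the 60 mm width.
- ballotin: Small upright cardboard chocolate box (ballotin) with folded top flaps, a white paper band and a round dark seal: 64 x 42 mm and 44 mm tall (straight sides for the lower 40 mm), about 0.11 kg. Stands on the baking sheet. Origin: centre of the underside; x along the 64 mm side, y across the 42 mm side, z up.
- breakfast_tray: Small open plywood gift tray, loose on the table, 0.35 kg: outside 200 (x) x 125 (y) x 30 mm high, walls and floor 5 mm. A 4 mm divider at x = 0, from wall to wall, top 25 mm above the table, makes two compartments 93 (x) x 115 (y) mm, centred at x = +48.5 and -48.5 mm, y = 0. Origin: centre of the underside; inner floor at z = 5 mm; z up.
- tasting_tray: Large open, undivided plywood gift tray, loose on the table, 0.35 kg: outside 240 (x) x 190 (y) x 25 mm high, walls and floor 5 mm; inside 230 x 180 mm. The carton laid across it (its length along the tray's y) towards one end leaves room for the pastille tin towards the other. Origin: centre of the underside; inner floor at z = 5 mm; z up.
- ribbon_reel: Bystander: reel of grey ribbon lying flat beyond the sheet, 84 mm diameter, 30 mm high, not to be moved. Origin: centre of the underside.
- tape_dispenser: Bystander: black desk tape dispenser beyond the sheet, 55 x 150 mm and 82 mm high, 0.9 kg, not to be moved. Origin: centre of the underside; y along its length.
Mind the look-alikes: they are no part of the job. What is shaped like the jar but blue is not meant.

How it is judged (in metres and radians):
At the end, for the whole second after the job is handed in: Jar and cocoa tin upright on the small tray's floor, one each side of the divider; carton and pastille tin flat on the large tray's floor; ballotin upright on the carton, within 35 mm of its centre along, 15 mm across and 20 degrees of its line. All within 6 degrees of level and at rest (x of jar in the frame of breakfast_tray between -0.085 and 0.085 m and y of jar in the frame of breakfast_tray between -0.05 and 0.05 m and z of jar in the frame of breakfast_tray between 0.001 and 0.009 m and x of cocoa_tin in the frame of breakfast_tray between -0.085 and 0.085 m and y of cocoa_tin in the frame of breakfast_tray between -0.05 and 0.05 m and z of cocoa_tin in the frame of breakfast_tray between 0.001 and 0.009 m and x of pastille_tin in the frame of tasting_tray between -0.1 and 0.1 m and y of pastille_tin in the frame of tasting_tray between -0.075 and 0.075 m and z of pastille_tin in the frame of tasting_tray between 0.001 and 0.009 m and x of bar_carton in the frame of tasting_tray between -0.1 and 0.1 m and y of bar_carton in the frame of tasting_tray between -0.075 and 0.075 m and z of bar_carton in the frame of tasting_tray between 0.001 and 0.009 m and x of ballotin in the frame of bar_carton between -0.035 and 0.035 m and y of ballotin in the frame of bar_carton between -0.015 and 0.015 m and z of ballotin in the frame of bar_carton between 0.018 and 0.027 m and angle between the x axis of ballotin and the x axis of bar_carton, either way round below 0.35 rad and ((x of jar in the frame of breakfast_tray above 0.02 m and x of cocoa_tin in the frame of breakfast_tray below -0.02 m) or (x of jar in the frame of breakfast_tray below -0.02 m and x of cocoa_tin in the frame of breakfast_tray above 0.02 m)) and angle between each of jar, cocoa_tin, pastille_tin, bar_carton, ballotin's own z axis and vertical below 0.1 rad and linear speed of each of jar, cocoa_tin, pastille_tin, bar_carton, ballotin below 0.02 m/s); the robot touches nothing.
It fails at once if the ribbon reel or the tape dispenser is pushed more than 30 mm from its place (distance of any of ribbon_reel, tape_dispenser from where it was at the start of the episode above 0.03 m).
It also fails if it takes over 141 s, if anything falls off the work surface, if the arm or the gripper's body presses on something with over 40 N, if the wrist force passes 120 N, or if a joint passes its speed limit or range.

## Robot

A 6-joint arm with a two-finger parallel gripper is mounted at the origin on the work surface. World frame = base frame: x ahead of the robot, y to its left, z up, the work surface at z = 0. Lengths are in m, angles in degrees, forces in N, time in s.
With the tool pointing down it reaches from about 0.275 to 0.85 m from the base axis. Payload 19 kg.
Tool frame: the origin (TCP) lies at the very end of the fingers, on their centre line; the grasp point (between the pads) lies 19 mm behind it; z points along the fingers, y is the line along which they close (so a half turn about z gives the same grasp; the last joint's range is limited). The gripper opens to 85 mm and grips with 20 to 120 N. Pads are 22 mm wide; open, the fingers measure 114 mm over their backs; the gripper's body (76 mm by 85 mm) begins 54 mm behind the grasp point. The pads swing forward as they close: fully open they stand 13 mm farther back than shut.
Start: joints at [-84.855, 8.623, 82.357, -0, 89.026, -7.678], TCP at [0.128, -0.561, 0.231] pointing down, gripper open.
Joint ranges: [-160.23, 160.23], [-39.13, 120.54], [6.94, 153.29], [-79.49, 259.48], [9.18, 160.14], [-161.06, 161.06]. Speed limits (degrees/s): [108.29, 108.29, 127.2, 172.46, 172.46, 172.46].

## Interface

Orientations are given as a 3x3 rotation matrix whose columns are the frame's x, y, z axes.
In Python, from station import telemetry, cams, bot gives the robot as it stands.
- The arm moves only by the tool play_rows, never from a script. Its argument "series" is text: rows parted by semicolons, each of 7 numbers parted by spaces: the turn, a rotation vector about the tool's x, y, z each as a share of 2 rad, from -1 to 1, then the shift along the tool's x, y, z each as a share of 0.25 m, from -1 to 1, then the finger opening in mm, from 0 to 85.4. In form: rx ry rz dx dy dz hand; .... A call has 1 to 8 rows; each row is the pose to reach, as a shift and turn from the pose commanded when the call began, along the tool's axes at that moment; what a row does not reach only later rows make up. A row lasts 1/10 s, in which the tool goes at most 50 mm and 8.59 degrees, less where a joint would pass 70% of its speed; a pose out of reach is approached as far as the arm can. A call with a number of a shift or a turn outside -1 to 1 is refused whole. A call with a gripper value outside its range is refused whole. The fingers move at their own pace and stop on an object; "squeeze" is the grip in N (left out, the last holds). Time passes only in rows, so rows that repeat a pose let the fingers close. It gives the time, the measured TCP pose, the force, the opening and the grip force at its end, in the units of the state.
- telemetry.state(): the state, without advancing time (a new reading comes with each control period).
- cams.get_image(name): name is "scene" or "side" or "wrist"; returns the picture (480x640x3 uint8, red, green, blue); there is no depth.
- cams.camera_info(name): a dict with "fov_y" (degrees; the focal length in pixels is half the picture's height over the tangent of half this angle, whatever the lens; pixels are square), "cx", "cy" (the principal point, pixels), "eye" and "attitude" of the camera in the world. Camera axes: x right, y down, z forward; pixel columns grow to the right and rows downward; lengths in m; the calibration is good to about 2 mm. A picture is of the moment at which its call begins: read the wrist's pose just before it. camera_info takes no time and is no camera call; for the wrist camera it gives the pose at the moment of the call.
- bot.hand_in(): hands the job in; it is judged then, once.
The state is a dict: "time": time; "joint_positions": joint angles; "qd": joint speeds; "effort": joint torques, N m; "ee_pos": TCP position; "tcp_rot": TCP orientation; "contact_force": force on the tool from outside, world axes, zero at the start; "wrist_torque": the same for the moment, N m; "grip_width": opening from 0.0 (shut) to 1.0 (fully open); "grasp_force": force on a finger pad.
Only numpy, scipy, OpenCV 4.12 (cv2) and the standard library are available. Lean on these libraries where they do the work, as an engineer would, in place of code of your own. Each camera call takes 0.05 s, during which the arm holds its last target. There are 200 camera calls.

## Working session

There is one attempt and no reset: what is moved stays moved. The work goes in short steps, Python scripts to look and compute and a tool call to move; the robot and the scene stay as the last step left them, time stands still between calls to the robot, and variables do not carry over. Pictures are saved under pics/ and viewed, at most 15 in all, crops included, and the job is handed in when it is done.

Besides the shell and the picture viewer there is one more tool, called after "Call:" as name(argument=value, ...), one argument or row to a line, values as JSON. play_rows: Moves the arm, as the interface text tells. Its arguments: {"type":"object","properties":{"series":{"type":"string"},"squeeze":{"type":"number"}},"required":["series"]}

```bash
ls; mkdir -p pics; python3 - <<'E'
from station import telemetry, cams, bot
import cv2
print(telemetry.state())
for n in ("scene","side","wrist"):
    print(n,cams.camera_info(n)); cv2.imwrite(f"pics/{n}0.png",cams.get_image(n)[:,:,::-1])
E
```

```text
pics
{'time': 0.0, 'joint_positions': array([-8.48575296e+01,  8.65120009e+00,  8.23919951e+01,  7.68722784e-04,
        8.90247273e+01, -7.67788995e+00]), 'qd': array([-0.07032915,  0.07792315, -0.0515742 , -0.01284084,  0.05730988,
        0.01551428]), 'effort': array([-4.64142868e-03, -7.13055897e+01, -5.70865524e+01, -5.34165156e-04,
        9.13594529e-03, -8.00629834e-06]), 'ee_pos': array([ 0.12755117, -0.56043728,  0.23068175]), 'tcp_rot': array([[ 9.75070625e-01,  2.21894723e-01, -9.28959780e-05],
       [ 2.21894676e-01, -9.75069924e-01,  1.18190122e-03],
       [ 1.71677569e-04, -1.17305028e-03, -9.99999297e-01]]), 'contact_force': array([-0.60798439,  0.37622284, -0.14099505]), 'wrist_torque': array([ 0.00426631,  0.0333542 , -0.03697047]), 'grasp_force': 0.0, 'grip_width': 0.9997629932495871}
scene {'fov_y': 48.510060357487696, 'cx': 314.31946777959075, 'cy': 235.37455049237488, 'eye': array([ 1.20793003, -0.27714458,  0.67164352]), 'attitude': array([[ 0.39264093,  0.63942477, -0.66103635],
       [ 0.91969134, -0.27374593,  0.28148004],
       [-0.0009707 , -0.71846999, -0.69555728]])}
side {'fov_y': 42.409844652481155, 'cx': 316.9576132515217, 'cy': 241.0440807132453, 'eye': array([ 0.59283796, -0.79316554,  0.77664972]), 'attitude': array([[ 0.99971533, -0.01900264,  0.01442774],
       [-0.02347852, -0.6759341 ,  0.73658798],
       [-0.00424491, -0.73671704, -0.67618783]])}
wrist {'fov_y': 66.89237176129875, 'cx': 319.8296987515234, 'cy': 237.4503489537474, 'eye': array([ 0.20462759, -0.54339973,  0.37297026]), 'attitude': array([[ 2.22782777e-01, -9.28602162e-01, -2.96758924e-01],
       [-9.74867889e-01, -2.12415156e-01, -6.71744004e-02],
       [-6.57799793e-04,  3.04266046e-01, -9.52586868e-01]])}
```

View pics/scene0.png

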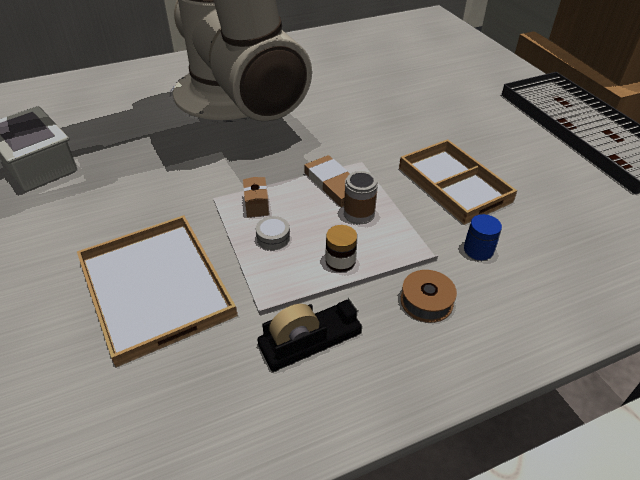

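View pics/side0.png

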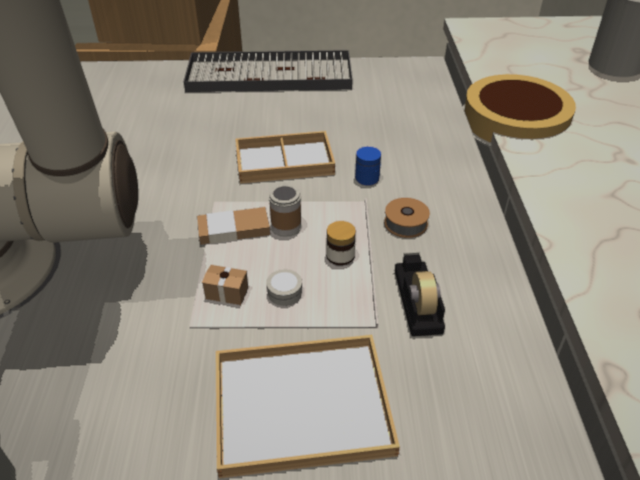

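Both views agree. Candidates for the jar: the brass-lidded one on the sheet (scene 341,248 / side 341,243) and the blue can off the sheet (scene 482,237 / side 368,166). I reject the blue can. The cocoa tin is at side (286,210), the pastille tin at (284,287), the carton at (234,225) and the ballotin at (226,285). The trays are at side (285,156) for the small one and (306,403) for the large one. Next is a close crop.

```bash
cat > h.py <<'E'
import numpy as np, cv2
from station import telemetry, cams
def ray(info,px):
    f=240/np.tan(np.radians(info["fov_y"]/2)); px=np.atleast_2d(px).astype(float)
    d=np.c_[(px[:,0]-info["cx"])/f,(px[:,1]-info["cy"])/f,np.ones(len(px))]@np.array(info["attitude"]).T
    return np.array(info["eye"]),d
def onz(info,px,z):
    e,d=ray(info,px); return (e+d*((z-e[2])/d[:,2])[:,None])[:,:2]
def proj(info,P):
    f=240/np.tan(np.radians(info["fov_y"]/2)); c=(np.atleast_2d(P)-info["eye"])@np.array(info["attitude"])
    return c[:,:2]/c[:,2:]*f+[info["cx"],info["cy"]]
E
python3 - <<'E'
import cv2
a=cv2.imread('pics/side0.png')[185:335,185:385]; cv2.imwrite('pics/side_crop.png',cv2.resize(a,None,fx=4,fy=4,interpolation=cv2.INTER_CUBIC))
E
```

```text
(no output)
```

View pics/side_crop.png

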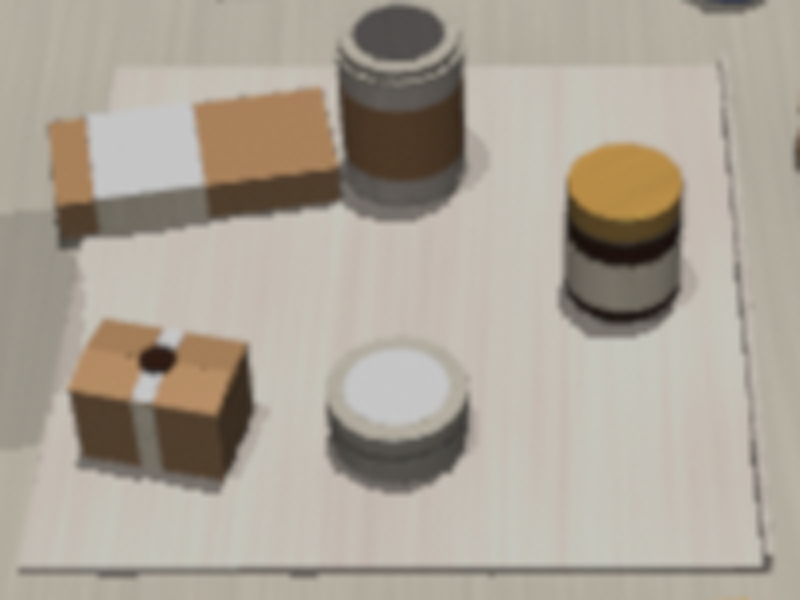

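The crop confirms the jar: brass lid, dark spread and white label, lid centred at crop (624,188), about side (341,232). The carton's right end sits right beside the cocoa tin. Now I'll measure from both views.

```bash
python3 - <<'E'
import numpy as np, cv2
from h import *
np.set_printoptions(precision=4,suppress=True)
S=cams.camera_info("side"); C=cams.camera_info("scene")
cr=lambda *p: np.array(p)/4+184.6
print("jar",onz(S,cr((624,188)),.068),"cocoa",onz(S,cr((400,38)),.084),"past",onz(S,cr((397,389)),.032))
c=onz(S,cr((50,122),(323,90),(342,170),(60,205)),.026); print("carton",c,c.mean(0),np.degrees(cv2.minAreaRect(c.astype('f4')*1000)[2]),cv2.minAreaRect(c.astype('f4')*1000))
b=onz(S,cr((104,320),(248,345),(216,412),(71,387)),.044); print("ball",b,b.mean(0),cv2.minAreaRect(b.astype('f4')*1000))
for n,I,pts in (("side",S,None),("scene",C,None)):
    im=cv2.imread(f"pics/{n}0.png"); hsv=cv2.cvtColor(im,cv2.COLOR_BGR2HSV)
    m=cv2.inRange(hsv,(10,90,60),(28,255,255))
    cs,_=cv2.findContours(m,cv2.RETR_EXTERNAL,cv2.CHAIN_APPROX_NONE)
    for k in cs:
        if cv2.contourArea(k)>150:
            h=cv2.convexHull(k); q=cv2.approxPolyDP(h,5,True)[:,0]
            print(n,cv2.contourArea(k),q.tolist())
            x,y,w,hh=cv2.boundingRect(k); 
            if w>70:
                for z in (.025,.03): print(z,onz(I,q,z).tolist())
a=cv2.imread('pics/scene0.png')[140:340,70:250]; b=cv2.imread('pics/scene0.png')[130:330,230:520]
cv2.imwrite('pics/scene_crop.png',cv2.resize(b,(783,540),interpolation=cv2.INTER_CUBIC))
E
```

```text
jar [[0.6492 0.0017]] cocoa [[0.5522 0.0883]] past [[ 0.5514 -0.0807]]
carton [[0.385  0.1031]
 [0.5126 0.1231]
 [0.5235 0.0649]
 [0.3965 0.0444]] [0.4544 0.0839] 524.1810646826876 ((454.2425537109375, 84.0031967163086), (130.73826599121094, 59.74176025390625), 9.148685455322266)
ball [[ 0.4281 -0.0487]
 [ 0.4896 -0.0652]
 [ 0.479  -0.103 ]
 [ 0.4186 -0.0874]] [ 0.4538 -0.0761] ((453.70806884765625, -76.15316772460938), (39.829830169677734, 63.69003677368164), 74.99159240722656)
side 21006.5 [[371, 335], [397, 455], [219, 477], [216, 351]]
0.025 [[0.687101435358547, -0.1907888047679437], [0.7035515844493723, -0.38991442095027606], [0.47407865945782807, -0.41402651532626783], [0.45106629680663224, -0.21503940395332632]]
0.03 [[0.6864743914670924, -0.19479583564752123], [0.7028151135962397, -0.39259686133217614], [0.4748686504519736, -0.41654856122100015], [0.4520093668344113, -0.2188851190069454]]
side 359.0 [[435, 288], [436, 309], [421, 313], [420, 289]]
side 518.5 [[231, 269], [245, 271], [240, 303], [226, 301], [223, 286]]
side 433.5 [[211, 265], [223, 267], [218, 300], [206, 298]
[... 3428 characters left out ...]
, 0.35788652055808645], [0.6317239147785281, 0.38318032460958695], [0.652565188476108, 0.36445001321434956], [0.6729004259513124, 0.23734589084190805], [0.5244675092414557, 0.21875929499799557]]
scene 1212.5 [[520, 34], [536, 32], [639, 81], [639, 93], [620, 97]]
0.025 [[0.06316663319207505, 0.8507670356304294], [0.07032746018115543, 0.9018499253995994], [0.4034446292605882, 0.9440101180677501], [0.4477539366072929, 0.8968897775775638], [0.4440707094489168, 0.8402883836937917]]
0.03 [[0.07201821347644377, 0.8420457572921195], [0.079123671264417, 0.8927336621243432], [0.4096650999223679, 0.9345678622513923], [0.45363179726702396, 0.8878118673336962], [0.44997704968866925, 0.8316481287606413]]
```

View pics/scene_crop.png

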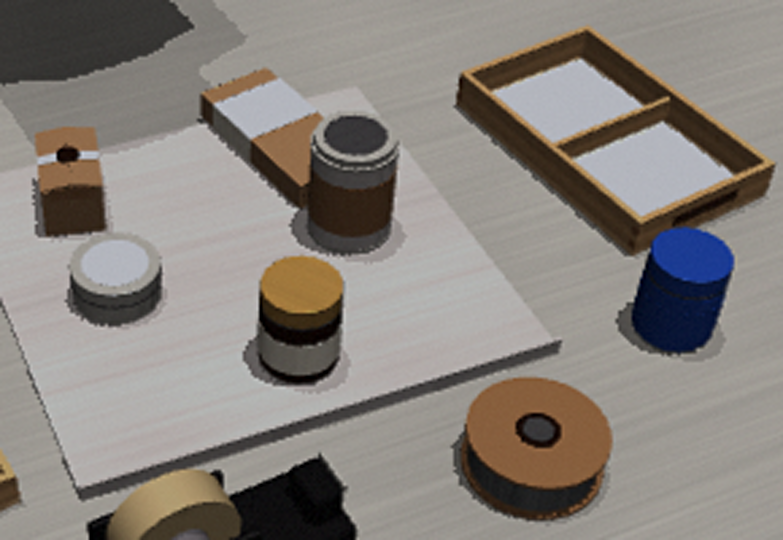

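The crop shows the jar lid at (301,286), the cocoa top at (354,142), the pastille top at (115,262), the small tray's rim corners at (460,75), (588,30), (775,165) and (640,225), and the blue can at (691,290).

```bash
python3 - <<'E'
from h import *
np.set_printoptions(precision=4,suppress=True)
C=cams.camera_info("scene")
cr=lambda *p: np.array(p)/2.7+[229.7,129.7]
print("jar",onz(C,cr((301,286)),.068),"cocoa",onz(C,cr((354,143)),.084),"past",onz(C,cr((115,263)),.032))
print("bt",onz(C,cr((460,75),(588,30),(775,165),(640,225)),.03))
print("blue",onz(C,cr((691,256)),.064))
print("carton left corners",onz(C,cr((201,97),(272,70),(300,185)),.026))
print("ball flap top",onz(C,cr((36,130),(98,127),(103,180),(38,184)),.044))
E
```

```text
jar [[0.652  0.0071]] cocoa [[0.5587 0.0887]] past [[ 0.5518 -0.0779]]
bt [[0.4569 0.233 ]
 [0.4442 0.3552]
 [0.6374 0.3827]
 [0.6532 0.2589]]
blue [[0.7193 0.2427]]
carton left corners [[0.4004 0.0446]
 [0.39   0.1075]
 [0.5217 0.0693]]
ball flap top [[ 0.4129 -0.0862]
 [ 0.4269 -0.0448]
 [ 0.4834 -0.0611]
 [ 0.47   -0.1029]]
```

```bash
cat >> h.py <<'E'
from scipy.spatial.transform import Rotation as Ro
def Rpsi(a):
    c,s=np.cos(np.radians(a)),np.sin(np.radians(a)); return np.array([[c,s,0],[s,-c,0],[0,0,-1.]])
def plan(calls,p=None,R=None):
    """calls: list of lists of (x,y,z,psi); prints share rows per call and rows needed for each"""
    st=telemetry.state(); p=st["ee_pos"] if p is None else p; R=st["tcp_rot"] if R is None else R
    for c in calls:
        print("--");lp,lR=p,R
        for t in c:
            q=np.array(t[:3]); Q=Rpsi(t[3])
            r=np.r_[Ro.from_matrix(R.T@Q).as_rotvec()/2,R.T@(q-p)/.25]
            n=max(np.linalg.norm(q-lp)/.05,np.degrees(Ro.from_matrix(lR.T@Q).magnitude())/8.59)
            print(" ".join("%.3f"%v for v in r)," rows %.1f"%n, "BIG" if abs(r).max()>1 else ""); lp,lR=q,Q
        p,R=q,Q
E
python3 -c "
from h import *
plan([[(.30,-.36,.2,6.8)],[(.48,-.14,.2,6.8)],[(.651,.004,.12,6.8)],[(.651,.004,.015,6.8)]])"
```

```text
--
-0.000 -0.000 0.053 0.850 -0.629 0.124  rows 5.3 
--
0.000 0.000 0.000 0.819 -0.789 0.000  rows 5.7 
--
0.000 0.000 0.000 0.747 -0.491 0.320  rows 4.7 
--
0.000 0.000 0.000 0.000 0.000 0.420  rows 2.1
```

Call:
play_rows(
  series="0 0 0.053 0.85 -0.629 0.124 85; 0 0 0.053 0.85 -0.629 0.124 85; 0 0 0.053 0.85 -0.629 0.124 85; 0 0 0.053 0.85 -0.629 0.124 85; 0 0 0.053 0.85 -0.629 0.124 85; 0 0 0.053 0.85 -0.629 0.124 85; 0 0 0.053 0.85 -0.629 0.124 85; 0 0 0.053 0.85 -0.629 0.124 85",
  squeeze=30,
)

```text
time: 0.95
ee_pos: [0.2998, -0.3604, 0.2004]
tcp_rot: [[0.993, 0.118, -0.0], [0.118, -0.993, -0.0], [-0.0, 0.0, -1.0]]
contact_force: [-0.3, 0.1, -0.2]
grip_width: 0.997
grasp_force: 0.0
```

Call:
play_rows(
  series="0 0 0 0.819 -0.789 0 85; 0 0 0 0.819 -0.789 0 85; 0 0 0 0.819 -0.789 0 85; 0 0 0 0.819 -0.789 0 85; 0 0 0 0.819 -0.789 0 85; 0 0 0 0.819 -0.789 0 85; 0 0 0 0.819 -0.789 0 85; 0 0 0 0.819 -0.789 0 85",
)

```text
time: 1.75
ee_pos: [0.48, -0.141, 0.2]
tcp_rot: [[0.993, 0.118, -0.001], [0.118, -0.993, 0.0], [-0.001, -0.0, -1.0]]
contact_force: [0.2, -0.5, -0.3]
grip_width: 0.994
grasp_force: 0.0
```

Call:
play_rows(
  series="0 0 0 0.747 -0.491 0.32 85; 0 0 0 0.747 -0.491 0.32 85; 0 0 0 0.747 -0.491 0.32 85; 0 0 0 0.747 -0.491 0.32 85; 0 0 0 0.747 -0.491 0.32 85; 0 0 0 0.747 -0.491 0.32 85; 0 0 0 0.747 -0.491 0.32 85; 0 0 0 0.747 -0.491 0.32 85",
)

```text
time: 2.55
ee_pos: [0.6507, 0.0016, 0.1208]
tcp_rot: [[0.993, 0.116, 0.0], [0.116, -0.993, -0.0], [0.0, 0.0, -1.0]]
contact_force: [-1.2, -0.6, -0.3]
grip_width: 0.995
grasp_force: 0.0
```

```bash
python3 -c "
from h import *
I=cams.camera_info('wrist'); im=cams.get_image('wrist'); cv2.imwrite('pics/w1.png',im[:,:,::-1])
hsv=cv2.cvtColor(im,cv2.COLOR_RGB2HSV); m=cv2.inRange(hsv,(12,120,60),(28,255,255))
n,l,s,c=cv2.connectedComponentsWithStats(m)
for i in range(1,n):
  if s[i,4]>400: print(s[i],c[i],onz(I,c[i],.068))
print(proj(I,[[.651,.004,.068]]))
"
```

```text
[ 267  221   84   80 4937] [310.56755114 261.21673081] [[0.65242321 0.00682545]]
[[315.16737517 264.03250152]]
```

View pics/w1.png

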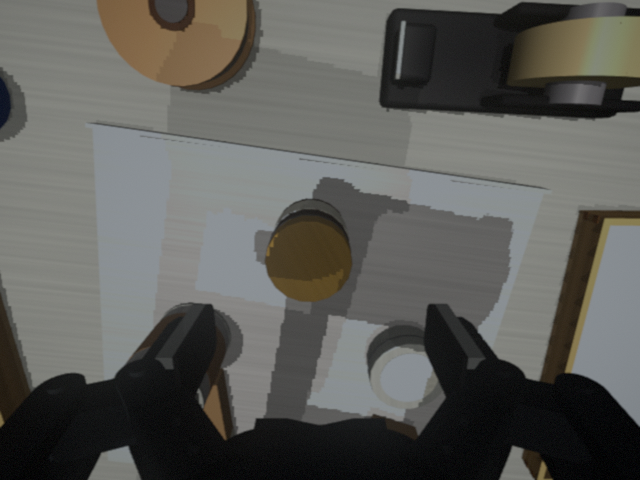

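The wrist view shows the brass lid at (310,261), which puts the jar at (0.652, 0.006) and agrees with the other views. I'll plan the jar transfer.

```bash
python3 -c "
from h import *
g=(.652,.006,.016,6.8)
plan([[g],[(.652,.006,.13,6.8)],[(.60,.2,.15,6.8)],[(.594,.311,.06,6.8),(.594,.311,.020,6.8)]])"
```

```text
--
0.000 -0.000 -0.001 0.007 -0.016 0.420  rows 2.1 
--
0.000 0.000 0.000 0.000 0.000 -0.456  rows 2.3 
--
0.000 0.000 0.000 -0.115 -0.795 -0.080  rows 4.0 
--
0.000 0.000 0.000 0.029 -0.444 0.360  rows 2.9 
0.000 0.000 0.000 0.029 -0.444 0.520  rows 0.8
```

Call:
play_rows(
  series="0 0 0 0.007 -0.016 0.15 85; 0 0 0 0.007 -0.016 0.28 85; 0 0 0 0.007 -0.016 0.42 85; 0 0 0 0.007 -0.016 0.42 85; 0 0 0 0.007 -0.016 0.42 40; 0 0 0 0.007 -0.016 0.42 40; 0 0 0 0.007 -0.016 0.42 40; 0 0 0 0.007 -0.016 0.42 40",
)

```text
time: 3.4
ee_pos: [0.6535, 0.0074, 0.0182]
tcp_rot: [[0.993, 0.117, 0.004], [0.117, -0.993, -0.001], [0.004, 0.001, -1.0]]
contact_force: [-2.9, -2.9, 8.7]
grip_width: 0.596
grasp_force: 30.5
```

Call:
play_rows(
  series="0 0 0 0 0 0 40; 0 0 0 0 0 0 40; 0 0 0 0 0 -0.08 40; 0 0 0 0 0 -0.2 40; 0 0 0 0 0 -0.35 40; 0 0 0 0 0 -0.456 40; 0 0 0 0 0 -0.456 40; 0 0 0 0 0 -0.456 40",
)

```text
time: 4.2
ee_pos: [0.6526, 0.0078, 0.1308]
tcp_rot: [[0.993, 0.117, 0.002], [0.117, -0.993, -0.0], [0.002, 0.0, -1.0]]
contact_force: [-0.5, 0.4, -1.6]
grip_width: 0.599
grasp_force: 32.2
```

Call:
play_rows(
  series="0 0 0 -0.02 -0.14 -0.08 40; 0 0 0 -0.05 -0.3 -0.08 40; 0 0 0 -0.07 -0.46 -0.08 40; 0 0 0 -0.09 -0.62 -0.08 40; 0 0 0 -0.115 -0.75 -0.08 40; 0 0 0 -0.115 -0.795 -0.08 40; 0 0 0 -0.115 -0.795 -0.08 40; 0 0 0 -0.115 -0.795 -0.08 40",
)

```text
time: 5.0
ee_pos: [0.6005, 0.2012, 0.1488]
tcp_rot: [[0.993, 0.118, -0.001], [0.118, -0.993, -0.0], [-0.001, 0.0, -1.0]]
contact_force: [0.2, -0.1, -1.5]
grip_width: 0.601
grasp_force: 32.3
```

```bash
python3 -c "
from h import *
I=cams.camera_info('wrist'); im=cams.get_image('wrist'); cv2.imwrite('pics/w2.png',im[:,:,::-1])
plan([[(.594,.311,.06,6.8),(.594,.311,.0195,6.8)]])
print(proj(I,[[.594,.311,.005],[.498,.299,.005]]))"
```

```text
--
0.000 0.000 -0.001 0.025 -0.441 0.355  rows 2.8 
0.000 0.000 -0.001 0.026 -0.441 0.517  rows 0.8 
[[183.71028646 215.0304453 ]
 [196.73029508 320.44110035]]
```

View pics/w2.png

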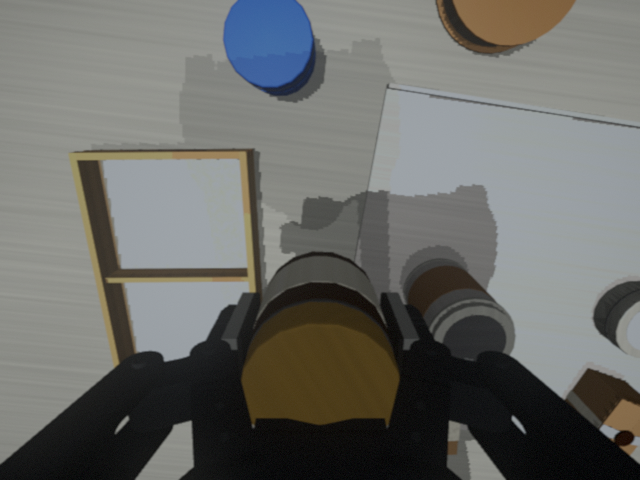

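The wrist view shows the small tray's far compartment floor centred near (177,214). My target projects to (184,215), so it matches.

Call:
play_rows(
  series="0 0 0 0.01 -0.15 0 40; 0 0 0 0.02 -0.3 0.05 40; 0 0 0 0.025 -0.441 0.15 40; 0 0 0 0.025 -0.441 0.3 40; 0 0 0 0.025 -0.441 0.42 40; 0 0 0 0.025 -0.441 0.48 40; 0 0 0 0.025 -0.441 0.508 40; 0 0 0 0.025 -0.441 0.511 40",
)

```text
time: 5.85
ee_pos: [0.5942, 0.3114, 0.0218]
tcp_rot: [[0.993, 0.117, -0.0], [0.117, -0.993, 0.0], [0.0, -0.0, -1.0]]
contact_force: [-0.2, 0.1, -0.4]
grip_width: 0.598
grasp_force: 32.3
```

Call:
play_rows(
  series="0 0 0 0 0 0 40; 0 0 0 0 0 0.003 40; 0 0 0 0 0 0.003 70; 0 0 0 0 0 0.003 70; 0 0 0 0 0 0.003 70; 0 0 0 0 0 -0.1 70; 0 0 0 0 0 -0.3 70; 0 0 0 0 0 -0.46 85",
)

```text
time: 6.65
ee_pos: [0.5936, 0.3121, 0.1389]
tcp_rot: [[0.993, 0.118, 0.001], [0.118, -0.993, 0.0], [0.001, -0.0, -1.0]]
contact_force: [1.2, 0.6, 1.4]
grip_width: 0.962
grasp_force: 0.0
```

```bash
python3 -c "
from h import *
plan([[(.585,.2,.15,6.8)],[(.555,.089,.12,6.8),(.555,.089,.03,6.8)],[(.555,.089,.15,6.8)],[(.51,.2,.15,6.8)],[(.498,.299,.08,6.8),(.498,.299,.034,6.8)]])
I=cams.camera_info('side'); im=cams.get_image('side'); cv2.imwrite('pics/s2.png',im[:,:,::-1])
"
```

```text
--
-0.000 -0.000 -0.000 -0.087 0.441 -0.044  rows 2.3 
--
0.000 0.000 0.000 -0.172 0.427 0.120  rows 2.4 
0.000 0.000 0.000 -0.172 0.427 0.480  rows 1.8 
--
0.000 0.000 0.000 0.000 0.000 -0.480  rows 2.4 
--
0.000 0.000 0.000 -0.126 -0.462 0.000  rows 2.4 
--
0.000 0.000 0.000 -0.001 -0.399 0.280  rows 2.4 
0.000 0.000 0.000 -0.001 -0.399 0.464  rows 0.9
```

Call:
play_rows(
  series="0 0 0 -0.087 0.3 -0.06 85; 0 0 0 -0.15 0.45 -0.06 85; 0 0 0 -0.2 0.6 -0.06 85; 0 0 0 -0.26 0.75 -0.06 85; 0 0 0 -0.26 0.868 0 85; 0 0 0 -0.26 0.868 0.076 85; 0 0 0 -0.26 0.868 0.076 85; 0 0 0 -0.26 0.868 0.076 85",
)

```text
time: 7.5
ee_pos: [0.5547, 0.0892, 0.118]
tcp_rot: [[0.993, 0.118, -0.0], [0.118, -0.993, 0.0], [-0.0, -0.0, -1.0]]
contact_force: [0.5, 0.9, 0.2]
grip_width: 0.995
grasp_force: 0.0
```

```bash
python3 -c "
from h import *
I=cams.camera_info('wrist'); im=cams.get_image('wrist'); cv2.imwrite('pics/w3.png',im[:,:,::-1])
print(proj(I,[[.555,.089,.084],[.594,.311,.069]]))
plan([[(.555,.089,.03,6.8)]])
"
```

```text
[[ 319.66599411  277.77595068]
 [-101.4184858   149.20511054]]
--
-0.000 -0.000 -0.000 -0.000 0.002 0.354  rows 1.8
```

View pics/w3.png

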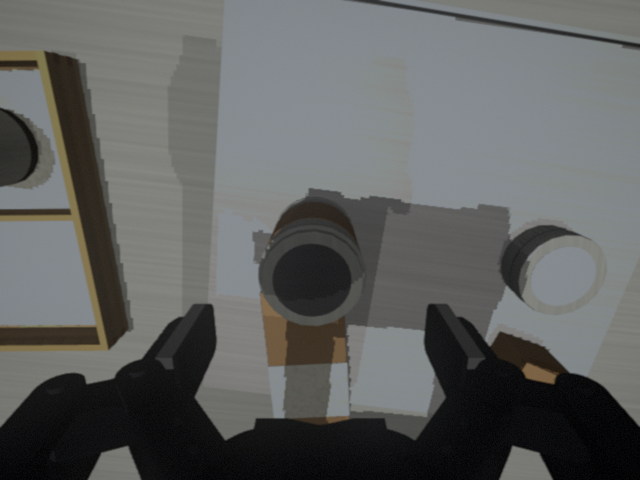

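The cocoa lid is at (312,276) against a predicted (320,278), about 4 mm further in +y, so I'll correct for that. The jar is standing in its compartment at the left edge.

Call:
play_rows(
  series="0 0 0 0 -0.012 0.1 85; 0 0 0 0 -0.012 0.2 85; 0 0 0 0 -0.012 0.3 85; 0 0 0 0 -0.012 0.354 85; 0 0 0 0 -0.012 0.354 45; 0 0 0 0 -0.012 0.354 45; 0 0 0 0 -0.012 0.354 45; 0 0 0 0 -0.012 0.354 45",
)

```text
time: 8.35
ee_pos: [0.5551, 0.092, 0.0304]
tcp_rot: [[0.993, 0.118, 0.002], [0.118, -0.993, 0.0], [0.002, 0.0, -1.0]]
contact_force: [-1.2, 1.0, 6.8]
grip_width: 0.669
grasp_force: 32.8
```

Call:
play_rows(
  series="0 0 0 0 0 0 45; 0 0 0 0 0 -0.08 45; 0 0 0 0 0 -0.25 45; 0 0 0 0 0 -0.4 45; 0 0 0 -0.03 -0.12 -0.49 45; 0 0 0 -0.09 -0.28 -0.49 45; 0 0 0 -0.125 -0.42 -0.49 45; 0 0 0 -0.125 -0.45 -0.49 45",
)

```text
time: 9.15
ee_pos: [0.5086, 0.2027, 0.1525]
tcp_rot: [[0.993, 0.12, 0.001], [0.12, -0.993, 0.001], [0.001, -0.001, -1.0]]
contact_force: [0.5, -0.2, -1.9]
grip_width: 0.668
grasp_force: 33.2
```

```bash
python3 -c "
from h import *
plan([[(.498,.299,.08,6.8),(.498,.299,.033,6.8)]])"
```

```text
--
-0.000 -0.000 0.001 0.004 -0.387 0.290  rows 2.4 
-0.000 -0.000 0.001 0.004 -0.387 0.478  rows 0.9
```

Call:
play_rows(
  series="0 0 0 0 -0.15 0 45; 0 0 0 0 -0.3 0.05 45; 0 0 0 0.004 -0.387 0.15 45; 0 0 0 0.004 -0.387 0.28 45; 0 0 0 0.004 -0.387 0.38 45; 0 0 0 0.004 -0.387 0.45 45; 0 0 0 0.004 -0.387 0.478 45; 0 0 0 0.004 -0.387 0.481 45",
)

```text
time: 9.95
ee_pos: [0.4999, 0.2958, 0.0314]
tcp_rot: [[0.993, 0.117, -0.0], [0.117, -0.993, -0.0], [-0.0, 0.0, -1.0]]
contact_force: [-0.1, 0.3, -2.6]
grip_width: 0.675
grasp_force: 33.5
```

Call:
play_rows(
  series="0 0 0 0 0 0 45; 0 0 0 0 0 0.002 45; 0 0 0 0 0 0.002 75; 0 0 0 0 0 0.002 75; 0 0 0 0 0 0.002 75; 0 0 0 0 0 -0.1 75; 0 0 0 0 0 -0.3 75; 0 0 0 0 0 -0.5 85",
)

```text
time: 10.75
ee_pos: [0.4991, 0.2959, 0.1575]
tcp_rot: [[0.993, 0.118, -0.001], [0.118, -0.993, -0.0], [-0.001, 0.0, -1.0]]
contact_force: [0.9, 0.6, 0.8]
grip_width: 0.997
grasp_force: 0.0
```

```bash
python3 -c "
from h import *
plan([[(.455,.085,.15,9.1)]])
"
```

```text
--
0.000 0.001 -0.021 -0.274 0.817 0.031  rows 4.3
```

Call:
play_rows(
  series="0 0 0 -0.05 0.15 0.03 85; 0 0 0 -0.1 0.3 0.03 85; 0 0 0 -0.16 0.46 0.03 85; 0 0 -0.021 -0.21 0.62 0.03 85; 0 0 -0.021 -0.274 0.75 0.03 85; 0 0 -0.021 -0.274 0.817 0.03 85; 0 0 -0.021 -0.274 0.817 0.03 85; 0 0 -0.021 -0.274 0.817 0.03 85",
)

```text
time: 11.55
ee_pos: [0.4558, 0.0853, 0.149]
tcp_rot: [[0.987, 0.158, 0.0], [0.158, -0.987, 0.0], [0.0, -0.0, -1.0]]
contact_force: [0.2, 0.5, 0.1]
grip_width: 0.993
grasp_force: 0.0
```

```bash
python3 -c "
from h import *
I=cams.camera_info('wrist'); im=cams.get_image('wrist'); cv2.imwrite('pics/w4.png',im[:,:,::-1])
R=Rpsi(9.1);c=np.array([.455,.085,.026])
print(proj(I,[c+R@[a,b,0] for a,b in((.065,.03),(.065,-.03),(-.065,-.03),(-.065,.03))]))
plan([[(.455,.085,.005,9.1)]])
"
```

```text
[[361.99086045 143.37435192]
 [277.23120822 143.29518407]
 [282.75806408 307.50186616]
 [356.23131924 307.55568239]]
--
-0.000 -0.000 0.000 -0.003 0.003 0.576  rows 2.9
```

View pics/w4.png

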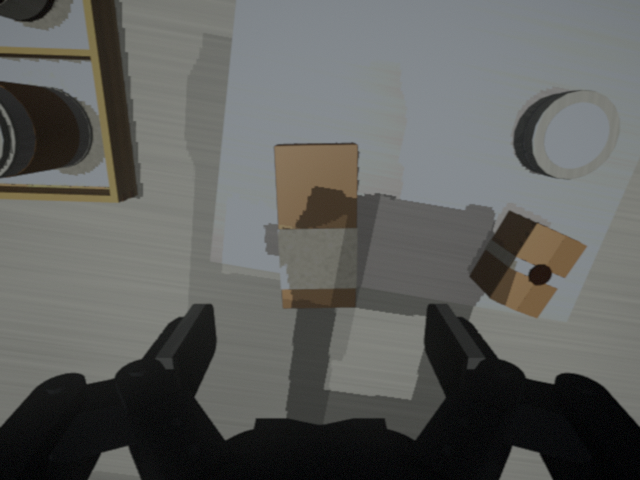

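The carton is at corners (275,144), (358,144), (357,306) and (282,307), within 3 px of my prediction. The cocoa tin stands in the tray at the left. I'll grasp the carton now.

Call:
play_rows(
  series="0 0 0 -0.003 0.003 0.15 85; 0 0 0 -0.003 0.003 0.3 85; 0 0 0 -0.003 0.003 0.42 85; 0 0 0 -0.003 0.003 0.52 85; 0 0 0 -0.003 0.003 0.56 85; 0 0 0 -0.003 0.003 0.572 85; 0 0 0 -0.003 0.003 0.572 85; 0 0 0 -0.003 0.003 0.572 50",
)

```text
time: 12.4
ee_pos: [0.4558, 0.0846, 0.007]
tcp_rot: [[0.987, 0.159, 0.002], [0.159, -0.987, 0.0], [0.002, 0.0, -1.0]]
contact_force: [-0.3, -0.2, -0.1]
grip_width: 0.852
grasp_force: 0.0
```

Call:
play_rows(
  series="0 0 0 0 0 0 50; 0 0 0 0 0 0 50; 0 0 0 0 0 0 50; 0 0 0 0 0 0 50; 0 0 0 0 0 -0.05 50; 0 0 0 0 0 -0.15 50; 0 0 0 0 0 -0.3 50; 0 0 0 0 0 -0.3 50",
)

```text
time: 13.2
ee_pos: [0.4572, 0.0844, 0.0861]
tcp_rot: [[0.987, 0.159, 0.007], [0.159, -0.987, 0.0], [0.007, 0.001, -1.0]]
contact_force: [-0.3, 1.0, -2.4]
grip_width: 0.691
grasp_force: 34.5
```

```bash
python3 -c "
from h import *
I=cams.camera_info('wrist'); im=cams.get_image('wrist'); cv2.imwrite('pics/w5.png',im[:,:,::-1])
plan([[(.46,.0,.14,52)],[(.50,-.18,.14,95.7)],[(.525,-.3015,.08,95.7),(.525,-.3015,.008,95.7)]])
"
```

```text
--
0.001 -0.002 -0.374 -0.038 0.336 -0.225  rows 5.0 
--
0.000 0.000 -0.381 -0.469 0.569 0.000  rows 5.1 
--
0.000 0.000 0.000 -0.494 0.051 0.240  rows 2.8 
0.000 0.000 0.000 -0.494 0.051 0.528  rows 1.4
```

Call:
play_rows(
  series="0 0 0 0 0 -0.1 50; 0 0 -0.06 0 0.06 -0.2 50; 0 0 -0.12 -0.01 0.12 -0.225 50; 0 0 -0.18 -0.02 0.18 -0.225 50; 0 0 -0.24 -0.03 0.24 -0.225 50; 0 0 -0.3 -0.035 0.3 -0.225 50; 0 0 -0.36 -0.038 0.336 -0.225 50; 0 0 -0.374 -0.038 0.336 -0.225 50",
)

```text
time: 14.05
ee_pos: [0.4587, -0.0008, 0.1366]
tcp_rot: [[0.614, 0.789, -0.001], [0.789, -0.614, 0.0], [-0.001, -0.001, -1.0]]
contact_force: [0.1, -0.1, -1.0]
grip_width: 0.691
grasp_force: 34.4
```

Call:
play_rows(
  series="0 0 -0.06 -0.06 0.08 0 50; 0 0 -0.12 -0.14 0.17 0 50; 0 0 -0.18 -0.22 0.26 0 50; 0 0 -0.24 -0.3 0.35 0 50; 0 0 -0.3 -0.38 0.45 0 50; 0 0 -0.36 -0.45 0.55 0 50; 0 0 -0.381 -0.469 0.569 0 50; 0 0 -0.381 -0.469 0.569 0 50",
)

```text
time: 14.85
ee_pos: [0.4988, -0.1804, 0.1364]
tcp_rot: [[-0.096, 0.995, -0.001], [0.995, 0.096, 0.001], [0.001, -0.001, -1.0]]
contact_force: [-0.2, 0.0, -1.4]
grip_width: 0.7
grasp_force: 34.4
```

```bash
python3 -c "
from h import *
I=cams.camera_info('wrist'); im=cams.get_image('wrist'); cv2.imwrite('pics/w6.png',im[:,:,::-1])
im=cams.get_image('side'); cv2.imwrite('pics/s6.png',im[:,:,::-1])
plan([[(.525,-.3015,.08,95.7),(.525,-.3015,.008,95.7)]])
"
```

```text
--
-0.000 -0.000 -0.002 -0.497 0.058 0.226  rows 2.7 
-0.000 -0.000 -0.002 -0.497 0.058 0.514  rows 1.4
```

View pics/s6.png

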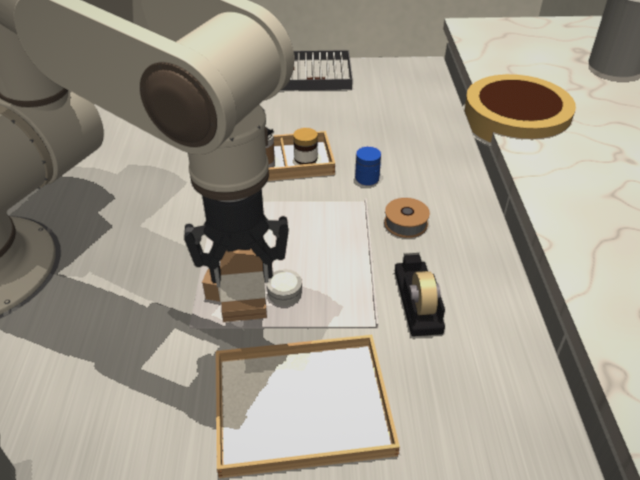

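The side view shows the carton held level, and the jar upright in the small tray at (305,145). I'll lower the carton into the large tray.

Call:
play_rows(
  series="0 0 0 -0.15 0.02 0 50; 0 0 0 -0.3 0.04 0.03 50; 0 0 -0.002 -0.45 0.058 0.1 50; 0 0 -0.002 -0.497 0.058 0.22 50; 0 0 -0.002 -0.497 0.058 0.34 50; 0 0 -0.002 -0.497 0.058 0.43 50; 0 0 -0.002 -0.497 0.058 0.49 50; 0 0 -0.002 -0.497 0.058 0.508 50",
)

```text
time: 15.75
ee_pos: [0.5253, -0.301, 0.0087]
tcp_rot: [[-0.102, 0.995, -0.002], [0.995, 0.102, 0.001], [0.002, -0.001, -1.0]]
contact_force: [0.4, 0.0, -1.2]
grip_width: 0.688
grasp_force: 34.4
```

Call:
play_rows(
  series="0 0 0 0 0 0 50; 0 0 0 0 0 0.004 50; 0 0 0 0 0 0.004 74; 0 0 0 0 0 0.004 74; 0 0 0 0 0 0.004 74; 0 0 0 0 0 -0.1 74; 0 0 0 0 0 -0.3 74; 0 0 0 0 0 -0.5 85",
)

```text
time: 16.55
ee_pos: [0.5252, -0.3019, 0.1363]
tcp_rot: [[-0.103, 0.995, -0.001], [0.995, 0.103, 0.001], [0.001, -0.001, -1.0]]
contact_force: [0.1, -1.1, 0.8]
grip_width: 0.994
grasp_force: 0.0
```

```bash
python3 -c "
from h import *
I=cams.camera_info('wrist'); im=cams.get_image('wrist'); cv2.imwrite('pics/w7.png',im[:,:,::-1])
plan([[(.5516,-.0785,.12,6)],[(.5516,-.0785,.007,6)]])
"
```

```text
--
0.005 -0.000 0.785 0.887 0.187 0.099  rows 10.5 
--
0.000 0.000 0.000 0.000 0.000 0.452  rows 2.3
```

View pics/w7.png

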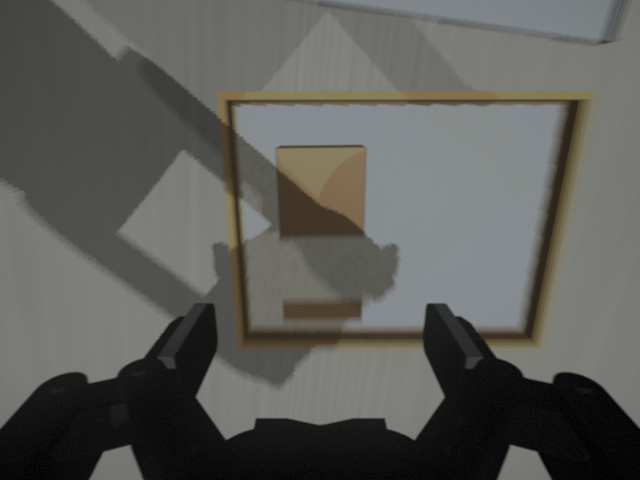

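The carton lies flat and square in the tray, with corners about (276,147) to (362,317). The pastille tin is next.

Call:
play_rows(
  series="0 0 0.07 0.1 0.02 0 85; 0 0 0.14 0.2 0.05 0 85; 0 0 0.21 0.33 0.07 0 85; 0 0 0.28 0.45 0.1 0 85; 0 0 0.35 0.57 0.13 0 85; 0 0 0.42 0.7 0.16 0 85; 0 0 0.49 0.82 0.187 0 85; 0 0 0.56 0.887 0.187 0 85",
)

```text
time: 17.4
ee_pos: [0.5496, -0.0748, 0.1354]
tcp_rot: [[0.853, 0.522, 0.001], [0.522, -0.853, 0.0], [0.001, 0.0, -1.0]]
contact_force: [0.1, -0.3, 0.1]
grip_width: 0.999
grasp_force: 0.0
```

Call:
play_rows(
  series="0 0 0.07 0 0 0 85; 0 0 0.14 0 0 0 85; 0 0 0.21 0 0 0 85; 0 0 0.225 0 0 0 85; 0 0 0.225 0 0 0 85; 0 0 0.225 0 0 0 85",
)

```text
time: 18.0
ee_pos: [0.5494, -0.0769, 0.1351]
tcp_rot: [[0.994, 0.107, 0.0], [0.107, -0.994, 0.0], [0.0, -0.0, -1.0]]
contact_force: [0.9, 0.1, -0.4]
grip_width: 1.001
grasp_force: 0.0
```

```bash
python3 -c "
from h import *
I=cams.camera_info('wrist'); im=cams.get_image('wrist'); cv2.imwrite('pics/w8.png',im[:,:,::-1])
print(proj(I,[[.5516,-.0785,.032]]))
hsv=cv2.cvtColor(im,cv2.COLOR_RGB2HSV)
for c in cv2.HoughCircles(cv2.medianBlur(cv2.cvtColor(im,cv2.COLOR_RGB2GRAY),5),cv2.HOUGH_GRADIENT,1.5,60,param1=80,param2=40,minRadius=25,maxRadius=70)[0][:4]: print(c,onz(I,c[:2],.032))
plan([[(.5516,-.0785,.007,6)]])
"
```

```text
[[321.90015395 235.48251073]]
[321.75 230.25  42.25] [[ 0.55542797 -0.07797229]]
[534.75     317.25      49.300003] [[ 0.50410718 -0.24701361]]
--
-0.000 -0.000 0.001 0.008 0.007 0.513  rows 2.6
```

View pics/w8.png

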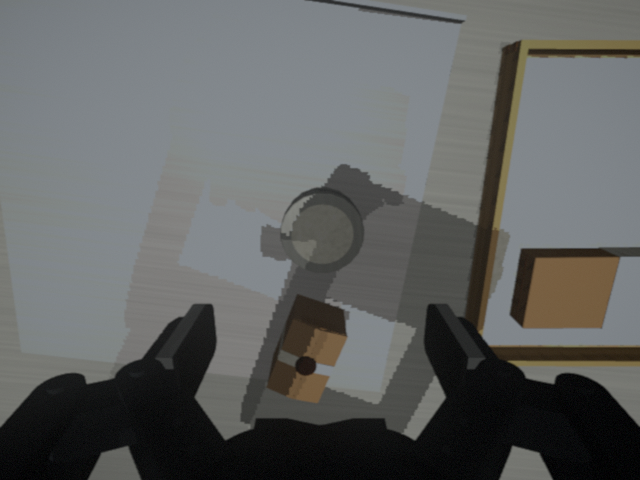

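The pastille tin is centred at (322,231), which is (0.554, -0.078) and matches. Now to grasp it.

Call:
play_rows(
  series="0 0 0 0.016 0.006 0.15 85; 0 0 0 0.016 0.006 0.3 85; 0 0 0 0.016 0.006 0.4 85; 0 0 0 0.016 0.006 0.48 85; 0 0 0 0.016 0.006 0.509 85; 0 0 0 0.016 0.006 0.509 85; 0 0 0 0.016 0.006 0.509 50; 0 0 0 0.016 0.006 0.509 50",
)

```text
time: 18.85
ee_pos: [0.5542, -0.0781, 0.0091]
tcp_rot: [[0.995, 0.104, 0.002], [0.104, -0.995, -0.0], [0.002, 0.001, -1.0]]
contact_force: [-3.6, -0.7, 27.7]
grip_width: 0.696
grasp_force: 28.2
```

Call:
play_rows(
  series="0 0 0 0 0 0 50; 0 0 0 0 0 0 50; 0 0 0 0 0 0 50; 0 0 0 0 0 -0.05 50; 0 0 0 0 0 -0.15 50; 0 0 0 0 0 -0.3 50; 0 0 0 0 0 -0.4 50; 0 0 0 0 0 -0.4 50",
)

```text
time: 19.65
ee_pos: [0.5552, -0.0783, 0.1129]
tcp_rot: [[0.995, 0.104, 0.007], [0.104, -0.995, -0.002], [0.006, 0.002, -1.0]]
contact_force: [-0.8, 0.3, -1.4]
grip_width: 0.686
grasp_force: 32.8
```

```bash
python3 -c "
from h import *
I=cams.camera_info('wrist'); im=cams.get_image('wrist'); cv2.imwrite('pics/w9.png',im[:,:,::-1])
plan([[(.64,-.290,.11,6)],[(.64,-.29,.009,6)]])
"
```

```text
--
0.001 -0.002 -0.000 0.253 0.878 0.005  rows 4.6 
--
0.000 0.000 0.000 0.000 0.000 0.404  rows 2.0
```

Call:
play_rows(
  series="0 0 0 0.03 0.1 -0.05 50; 0 0 0 0.07 0.25 -0.05 50; 0 0 0 0.12 0.41 -0.05 50; 0 0 0 0.16 0.57 -0.05 50; 0 0 0 0.21 0.72 -0.05 50; 0 0 0 0.253 0.84 -0.03 50; 0 0 0 0.253 0.878 0 50; 0 0 0 0.253 0.878 0 50",
)

```text
time: 20.5
ee_pos: [0.6382, -0.2904, 0.1055]
tcp_rot: [[0.995, 0.102, -0.003], [0.102, -0.995, 0.002], [-0.003, -0.002, -1.0]]
contact_force: [0.1, 0.2, -1.4]
grip_width: 0.69
grasp_force: 32.8
```

```bash
python3 -c "
from h import *
plan([[(.64,-.29,.010,6)]])
"
```

```text
--
-0.001 0.001 -0.001 0.008 -0.000 0.382  rows 1.9
```

Call:
play_rows(
  series="0 0 0 0.004 0 0.08 50; 0 0 0 0.004 0 0.18 50; 0 0 0 0.004 0 0.28 50; 0 0 0 0.004 0 0.35 50; 0 0 0 0.004 0 0.382 50; 0 0 0 0.004 0 0.382 50; 0 0 0 0.004 0 0.382 50; 0 0 0 0.004 0 0.382 50",
)

```text
time: 21.3
ee_pos: [0.6407, -0.2898, 0.0136]
tcp_rot: [[0.995, 0.104, 0.001], [0.104, -0.995, -0.001], [0.001, 0.001, -1.0]]
contact_force: [0.9, 0.3, -1.5]
grip_width: 0.69
grasp_force: 33.0
```

Another 3 mm down, then release.

Call:
play_rows(
  series="0 0 0 0 0 0.008 50; 0 0 0 0 0 0.013 50; 0 0 0 0 0 0.013 50; 0 0 0 0 0 0.013 74; 0 0 0 0 0 0.013 74; 0 0 0 0 0 0.013 74; 0 0 0 0 0 -0.15 74; 0 0 0 0 0 -0.3 80",
)

```text
time: 22.1
ee_pos: [0.6396, -0.2893, 0.0875]
tcp_rot: [[0.995, 0.104, -0.002], [0.104, -0.995, 0.001], [-0.002, -0.001, -1.0]]
contact_force: [0.8, 0.6, 0.3]
grip_width: 0.937
grasp_force: 0.0
```

```bash
python3 -c "
from h import *
plan([[(.60,-.2,.16,-15)],[(.4515,-.0755,.16,-15)],[(.4515,-.0755,.012,-15)]])
"
```

```text
--
-0.001 0.001 0.183 -0.121 -0.372 -0.289  rows 2.4 
--
0.000 0.000 0.000 -0.703 -0.327 0.000  rows 3.9 
--
0.000 0.000 0.000 0.000 0.000 0.592  rows 3.0
```

Call:
play_rows(
  series="0 0 0.03 0 0 -0.2 85; 0 0 0.06 -0.1 -0.14 -0.29 85; 0 0 0.09 -0.2 -0.28 -0.29 85; 0 0 0.12 -0.3 -0.43 -0.29 85; 0 0 0.15 -0.42 -0.58 -0.29 85; 0 0 0.183 -0.53 -0.74 -0.29 85; 0 0 0.183 -0.62 -0.87 -0.29 85; 0 0 0.183 -0.659 -0.929 -0.29 85",
)

```text
time: 22.9
ee_pos: [0.4503, -0.0737, 0.16]
tcp_rot: [[0.966, -0.258, 0.0], [-0.258, -0.966, 0.0], [0.0, -0.0, -1.0]]
contact_force: [-0.3, 0.6, -0.2]
grip_width: 0.994
grasp_force: 0.0
```

```bash
python3 -c "
from h import *
I=cams.camera_info('wrist'); im=cams.get_image('wrist'); cv2.imwrite('pics/w10.png',im[:,:,::-1])
R=Rpsi(-15);c=np.array([.4515,-.0755,.044])
print(proj(I,[c+R@[a,b,0] for a,b in((.032,.021),(.032,-.021),(-.032,-.021),(-.032,.021))]))
plan([[(.4515,-.0755,.012,-15)]])
"
```

```text
[[351.3872431  188.13424538]
 [292.65683065 188.05281967]
 [294.42800266 270.82422351]
 [349.06942538 270.89070824]]
--
-0.000 -0.000 0.001 0.008 0.009 0.593  rows 3.0
```

View pics/w10.png

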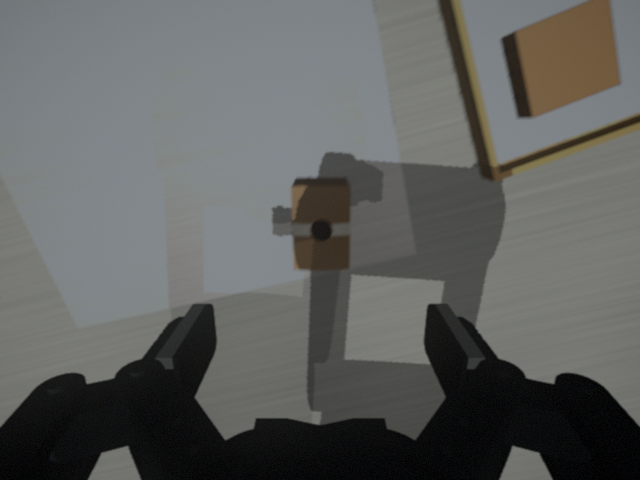

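The ballotin spans (293–350, 186–270) and matches the prediction. I'll grasp it.

Call:
play_rows(
  series="0 0 0 0.008 0.009 0.15 85; 0 0 0 0.008 0.009 0.3 85; 0 0 0 0.008 0.009 0.43 85; 0 0 0 0.008 0.009 0.54 85; 0 0 0 0.008 0.009 0.595 85; 0 0 0 0.008 0.009 0.595 60; 0 0 0 0.008 0.009 0.595 45; 0 0 0 0.008 0.009 0.595 30",
)

```text
time: 23.75
ee_pos: [0.4543, -0.0787, 0.0121]
tcp_rot: [[0.966, -0.259, 0.001], [-0.259, -0.966, -0.0], [0.002, -0.0, -1.0]]
contact_force: [0.5, 1.9, 1.7]
grip_width: 0.509
grasp_force: 1.4
```

Call:
play_rows(
  series="0 0 0 0 0 0 30; 0 0 0 0 0 0 30; 0 0 0 0 0 0 30; 0 0 0 0 0 0 30; 0 0 0 0 0 0 30",
)

```text
time: 24.25
ee_pos: [0.4544, -0.0787, 0.0122]
tcp_rot: [[0.966, -0.259, 0.002], [-0.259, -0.966, -0.001], [0.002, 0.0, -1.0]]
contact_force: [-0.0, -0.4, 7.2]
grip_width: 0.488
grasp_force: 31.4
```

Call:
play_rows(
  series="0 0 0 0 0 -0.05 30; 0 0 0 0 0 -0.15 30; 0 0 0 0 0 -0.3 30; 0 0 0 0 0 -0.45 30; 0 0 0 0 0 -0.56 30; 0 0 0 0 0 -0.56 30; 0 0 0 0 0 -0.56 30; 0 0 0 0 0 -0.56 30",
)

```text
time: 25.05
ee_pos: [0.453, -0.0782, 0.1504]
tcp_rot: [[0.966, -0.259, -0.001], [-0.259, -0.966, 0.0], [-0.001, -0.0, -1.0]]
contact_force: [-0.3, -0.7, -1.3]
grip_width: 0.489
grasp_force: 30.8
```

```bash
python3 -c "
from h import *
np.set_printoptions(precision=4,suppress=True)
S=cams.camera_info('side'); im=cams.get_image('side'); cv2.imwrite('pics/s11.png',im[:,:,::-1])
cv2.imwrite('pics/s11c.png',cv2.resize(im[320:480,200:410,::-1],None,fx=3.7,fy=3.7,interpolation=cv2.INTER_CUBIC))
print(telemetry.state()['joint_positions'])
plan([[(.46,-.14,.16,-50)],[(.525,-.3015,.12,-84.3)],[(.525,-.3015,.035,-84.3)]])
"
```

```text
[-19.4094  -2.7445 103.7952   0.0046  79.0458  85.6121]
--
0.000 0.001 0.305 0.091 0.232 -0.039  rows 4.1 
--
0.000 0.000 0.299 0.662 0.216 0.160  rows 4.0 
--
0.000 0.000 0.000 0.000 0.000 0.340  rows 1.7
```

View pics/s11c.png

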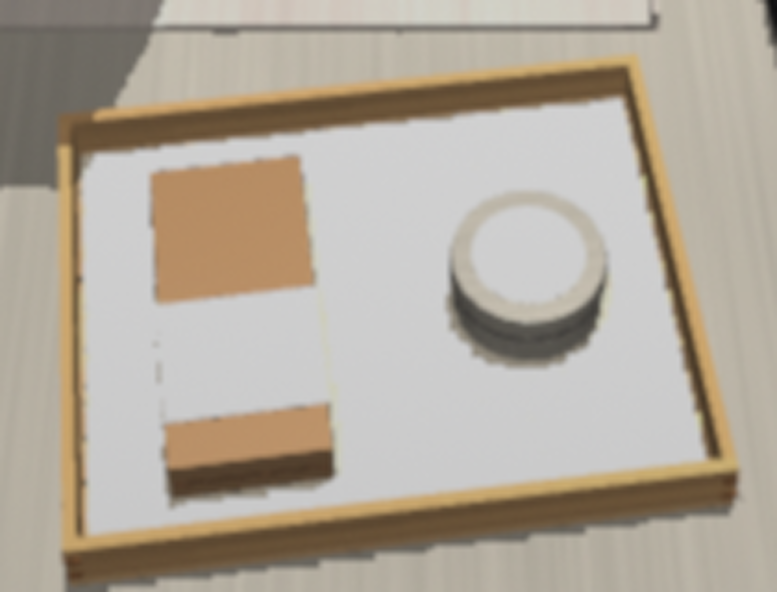

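The crop shows the carton flat, with its top face at crop corners (150,172), (300,156), (332,452) and (167,470). The pastille tin is flat and lid up at (528,255). I'll work out the carton centre.

```bash
python3 -c "
from h import *
S=cams.camera_info('side')
c=onz(S,np.array([(150,172),(300,156),(332,452),(167,470)])/3.7+[199.6,319.6],.027); print(c.round(4).tolist(),c.mean(0),cv2.minAreaRect(c.astype('f4')*1000))
W=[(276,147),(366,147),(362,317),(284,317)]
"
```

```text
[[0.4896, -0.2451], [0.549, -0.2389], [0.563, -0.3685], [0.5044, -0.374]] [ 0.52651142 -0.30663365] ((526.3136596679688, -306.8060302734375), (59.74476623535156, 130.62989807128906), 6.164971351623535)
```

Call:
play_rows(
  series="0 0 0.05 0 0.04 -0.03 30; 0 0 0.1 0.02 0.09 -0.039 30; 0 0 0.15 0.04 0.14 -0.039 30; 0 0 0.2 0.06 0.18 -0.039 30; 0 0 0.25 0.08 0.21 -0.039 30; 0 0 0.3 0.091 0.232 -0.039 30; 0 0 0.305 0.091 0.232 -0.039 30; 0 0 0.305 0.091 0.232 -0.039 30",
)

```text
time: 25.9
ee_pos: [0.4602, -0.14, 0.1602]
tcp_rot: [[0.645, -0.764, -0.001], [-0.764, -0.645, 0.001], [-0.001, 0.0, -1.0]]
contact_force: [-0.4, 0.7, -1.1]
grip_width: 0.488
grasp_force: 30.7
```

```bash
python3 -c "
from h import *
plan([[(.526,-.305,.12,-84)],[(.526,-.305,.036,-84)]])
"
```

```text
--
0.000 0.001 0.298 0.674 0.224 0.160  rows 4.0 
--
0.000 0.000 0.000 0.000 0.000 0.336  rows 1.7
```

Call:
play_rows(
  series="0 0 0.05 0.08 0.03 0 30; 0 0 0.1 0.2 0.06 0 30; 0 0 0.15 0.32 0.1 0 30; 0 0 0.2 0.44 0.14 0 30; 0 0 0.25 0.56 0.18 0.05 30; 0 0 0.298 0.66 0.22 0.12 30; 0 0 0.298 0.674 0.224 0.16 30; 0 0 0.298 0.674 0.224 0.16 30",
)

```text
time: 26.7
ee_pos: [0.5253, -0.3048, 0.1187]
tcp_rot: [[0.105, -0.994, -0.003], [-0.994, -0.105, 0.002], [-0.003, 0.002, -1.0]]
contact_force: [0.4, -0.2, -0.9]
grip_width: 0.485
grasp_force: 30.7
```

Call:
play_rows(
  series="0 0 0 0 0 0.08 30; 0 0 0 0 0 0.18 30; 0 0 0 0 0 0.27 30; 0 0 0 0 0 0.31 30; 0 0 0 0 0 0.325 30; 0 0 0 0 0 0.325 30; 0 0 0 0 0 0.325 30; 0 0 0 0 0 0.325 30",
)

```text
time: 27.5
ee_pos: [0.5264, -0.3055, 0.0406]
tcp_rot: [[0.103, -0.995, 0.001], [-0.995, -0.103, -0.001], [0.001, -0.001, -1.0]]
contact_force: [-0.0, -0.5, -1.0]
grip_width: 0.483
grasp_force: 30.8
```

```bash
python3 -c "
from h import *
im=cams.get_image('side')
cv2.imwrite('pics/s12c.png',cv2.resize(im[320:480,200:410,::-1],None,fx=3.7,fy=3.7,interpolation=cv2.INTER_CUBIC))
"
```

```text
(no output)
```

View pics/s12c.png

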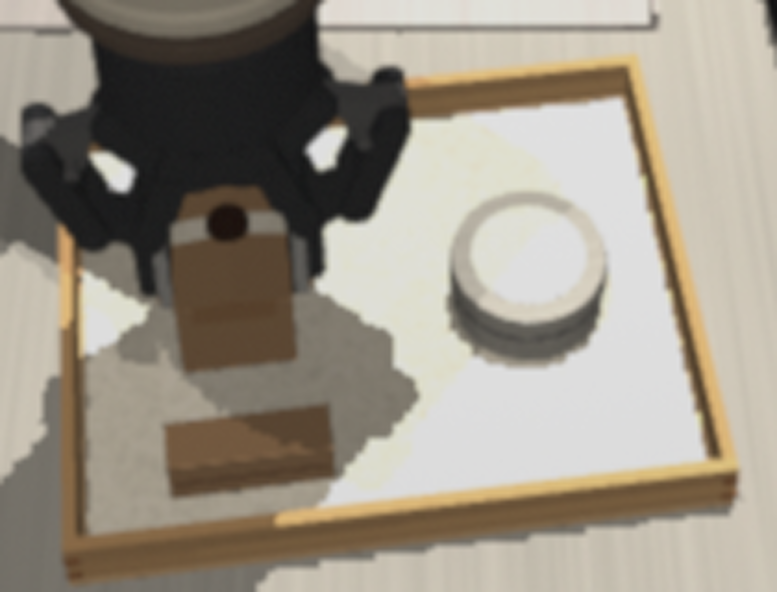

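The ballotin is centred above the carton with its long side along it, about 5 mm up. I'll lower it and release.

Call:
play_rows(
  series="0 0 0 0 0 0.01 30; 0 0 0 0 0 0.019 30; 0 0 0 0 0 0.02 30; 0 0 0 0 0 0.02 30; 0 0 0 0 0 0.02 60; 0 0 0 0 0 0.02 60; 0 0 0 0 0 0.02 60; 0 0 0 0 0 0.02 60",
)

```text
time: 28.35
ee_pos: [0.5259, -0.3053, 0.0344]
tcp_rot: [[0.102, -0.995, -0.0], [-0.995, -0.102, 0.0], [-0.0, 0.0, -1.0]]
contact_force: [-0.7, 0.1, 0.4]
grip_width: 0.703
grasp_force: 0.0
```

Call:
play_rows(
  series="0 0 0 0 0 -0.08 60; 0 0 0 0 0 -0.2 60; 0 0 0 0 0 -0.35 60; 0 0 0 0 0 -0.5 60; 0 0 0 0 0 -0.65 60; 0 0 0 -0.2 0 -0.8 60; 0 0 0 -0.4 0 -0.8 60; 0 0 0 -0.6 0 -0.8 60",
)

```text
time: 29.15
ee_pos: [0.5116, -0.1654, 0.2356]
tcp_rot: [[0.101, -0.995, 0.002], [-0.995, -0.101, -0.001], [0.001, -0.002, -1.0]]
contact_force: [0.8, -0.3, 0.1]
grip_width: 0.704
grasp_force: 0.0
```

Call:
play_rows(
  series="0 0 0 -0.15 0.1 0 60; 0 0 0 -0.15 0.25 0 60; 0 0 0 -0.15 0.4 0 60; 0 0 0 -0.15 0.5 0 60; 0 0 0 -0.15 0.5 0 60",
)

```text
time: 29.65
ee_pos: [0.3816, -0.142, 0.2348]
tcp_rot: [[0.101, -0.995, 0.001], [-0.995, -0.101, -0.001], [0.001, -0.001, -1.0]]
contact_force: [0.5, -0.9, -0.1]
grip_width: 0.695
grasp_force: 0.0
```

```bash
python3 -c "
from h import *
cv2.imwrite('pics/sc13.png',cams.get_image('scene')[:,:,::-1])
"
```

```text
(no output)
```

View pics/sc13.png

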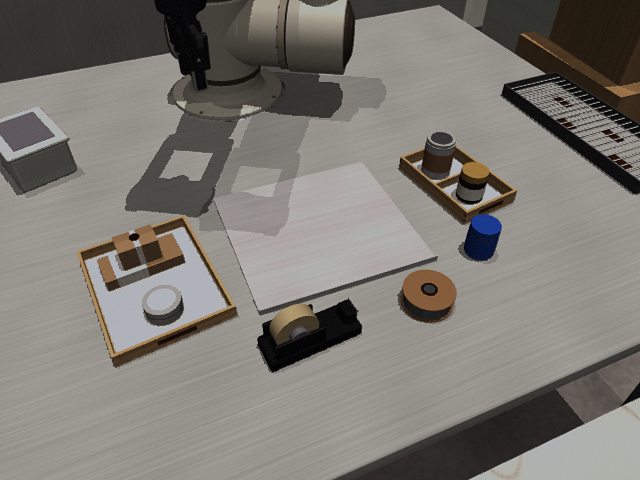

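Everything is in place. The cocoa tin (440,153) and jar (472,183) stand upright, one each side of the divider. The ballotin (138,245) stands on the carton, the pastille tin (162,302) lies beside it, and the reel and dispenser haven't moved.

```bash
python3 -c "
from station import bot; print(bot.hand_in())"
```

```text
the job is handed in; nothing more can be done
None
```

I made up both gift sets and handed the job in at about 30 s of the allowed 141 s. The hand-in gave no verdict, but my last camera view showed every item in its place and the reel and tape dispenser not visibly moved.

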